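# Clear the counter scale and slide the spice tin onto it

## Robot

A 6-joint arm with a two-finger parallel gripper is mounted at the origin on the work surface. World frame = base frame: x ahead of the robot, y to its left, z up, the work surface at z = 0. Lengths are in mm, angles in rad, forces in N, time in s.
With the tool pointing down it reaches from about 300 to 875 mm from the base axis. Payload 6.4 kg.
Tool frame: the origin (TCP) lies between the finger pads; the fingertips stand bot.tips_ahead ahead of it and the grasp point (between the pads) lies 5 mm behind it (bot.tips_ahead is the distance from the TCP to the fingertips, in mm); z points along the fingers, x is the direction in which the jaws open and shut, and the axes are right-handed (so a half turn about z gives the same grasp; the last joint's range is limited). The gripper opens to 88 mm and grips with 3 to 60 N. Pads are 18 mm wide; open, the fingers measure 123 mm over their backs; the gripper's body (75 mm by 187 mm) begins 45 mm behind the grasp point.
Start: joints at [-1.553, 0.181, 1.607, -0, 1.354, -0.206], TCP at [127.629, -560.671, 252.714] pointing down, gripper open.
Joint ranges: [-2.99, 2.99], [-0.89, 2.07], [0.3, 2.58], [-1.14, 4.28], [0, 2.63], [-3.12, 3.12]. Speed limits (rad/s): [2.57, 2.57, 3.01, 3.14, 3.14, 3.14].

## Interface

Orientations are given as a rotation vector (axis times angle).
In Python, from rig import bot gives the robot as it stands. Calls block until the motion is done:
- bot.goto(position, orientation): joint-space move of the TCP to a pose.
- bot.line_to(position, orientation=None, feed=150): straight line of the TCP; orientation=None keeps the orientation; feed is the mean speed in mm/s.
- bot.set_joints(angles): joint-space move.
- bot.grip(opening, strength=None): finger opening in mm; strength is the grip in N (None keeps the last); returns when the fingers have stopped.
- bot.pause(seconds).
- bot.ik(position, orientation): joint angles nearest the present ones, or None.
- bot.get_state(): the state.
- bot.snapshot(name): name is "scene" or "top" or "wrist"; returns the picture (420x560x3 uint8, red, green, blue); there is no depth.
- bot.camera_info(name): a dict with "K" (3x3 intrinsics, pixels), "dist" ([k1, k2, p1, p2, k3] as OpenCV has them; the pictures are not rectified), "cam_to_world" (4x4, takes a point from camera to world coordinates); the wrist camera has in their place "mount" (4x4, takes a point from camera to tool coordinates, whose origin is the TCP and whose axes are the tool frame's). Camera axes: x right, y up, looking along -z (the intrinsics and any distortion apply to the point x, -y, -z); pixel columns grow to the right and rows downward; lengths in mm; the calibration is good to about 2 mm. A picture is of the moment at which its call begins: read the wrist's pose just before it. camera_info takes no time and is no camera call.
A pose or a line that the arm cannot do raises bot.MotionError and nothing moves.
- bot.sign_off(): hands the job in, once; it reports no verdict.
The state is a dict: "clock": time; "joints": joint angles; "qd": joint speeds; "joint_torque": joint torques, N m; "tcp_pos": TCP position; "tool_rot": TCP orientation; "contact_force": force on the tool from outside, world axes, zero at the start; "moment": the same for the moment, N m; "gripper_width": finger opening in mm.
Only numpy, scipy, OpenCV 4.12 (cv2) and the standard library are available. Lean on these libraries where they do the work, as an engineer would, in place of code of your own. Each camera call takes 0.05 s, during which the arm holds its last target.

## Task

A lump of rock salt from the last sale is still lying on the counter scale: put it back in the open white salt tub. Then slide the large flat brass tin across the counter onto the scale's steel plate, without lifting or tipping it up, so that it lies flat, centred and square on the plate, its long side along the plate's long side. Leave the small tin, the jar, the carton and the card terminal where they are.

Things in the scene. Friction and masses are not known exactly. Their poses are not given: they have to be found in the camera images.
- scale: Low counter scale, fixed. Flat steel plate 190 (its x) by 150 mm (its y), top 5 mm above the counter; on all sides it slopes down to the counter over 20 mm (footprint 230 x 190 mm), so flat things slide up onto it. Origin on the counter, under the plate's centre. Grey indicator, 46 x 150 mm, 33 mm high, on its +x side, 141 to 187 mm from the origin.
- tin: The large flat closed tin, brass-coloured with a blank paper label on top, 140 (its x) by 95 (its y) by 30 mm high, 0.3 to 0.65 kg: too wide to be gripped. Loose on the counter to the left or right of the scale. Origin at the centre of its underside.
- lump: Pale pinkish lump of rock salt, loose, lying on the scale's plate: 70 (its x) by 50 (its y) mm with upright sides up to 32 mm, then narrowing to 52 x 44 mm up to 44 mm high. Origin at the centre of its underside.
- lump_center (a point): Middle of the lump of rock salt, 22 mm above its origin.
- tub: Open white plastic tub, fixed to the counter on the other side of the scale from the tin: 160 x 160 mm outside, 80 mm high, walls 5 mm, a few small salt bits up to about 28 mm high fixed on its floor. Origin at the centre of its underside.
- small_tin: Bystander: smaller flat brass tin, 85 x 60 x 30 mm, loose, beyond the scale. Origin at the centre of its underside.
- jar: Bystander: amber jar, 64 mm across, 85 mm high, loose, beyond the scale. Origin at the centre of its underside.
- carton: Bystander: dark carton, 75 x 95 x 80 mm high, loose, beyond the scale. Origin at the centre of its underside.
- terminal: Bystander: black card terminal, 150 (its x) x 80 mm, 51 mm high, loose, at the far left of the counter. Origin at the centre of its underside.
Not all that is in view belongs to the job. Leave any blue look-alike of the tin alone. Of the things that look like the tub, take the one that is nearest to the robot's base at the start.

How it is judged:
By the outcome, as a careful person would: the job done as asked, in the order asked, and still so for the second after the job is handed in, with the robot touching nothing.
It also fails if it takes over 70 s, if anything falls off the work surface, if the arm or the gripper's body presses on something with over 40 N, if the wrist force passes 120 N, or if a joint passes its speed limit or range.

## Working session

There is one attempt and no reset: what is moved stays moved. The work goes in short steps, each a Python script; the robot and the scene stay as the last script left them, time stands still between calls to the robot, and variables do not carry over. Pictures are saved under pics/ and viewed, and the job is handed in when it is done.

```bash
ls; mkdir -p pics; python3 - <<'E'
from rig import bot
import cv2
for n in ["scene","top"]:
    im=bot.snapshot(n); cv2.imwrite(f"pics/{n}0.png",im[:,:,::-1])
    c=bot.camera_info(n); print(n,c)
print(bot.tips_ahead, bot.get_state())
print(bot.camera_info("wrist"))
E
```

```text
pics
scene {'K': array([[442.93330741,   0.        , 274.53370254],
       [  0.        , 442.93330741, 209.38905068],
       [  0.        ,   0.        ,   1.        ]]), 'dist': array([-0.03138757,  0.        ,  0.        ,  0.        ,  0.        ]), 'cam_to_world': array([[-2.73269574e-02, -8.05740547e-01,  5.91637903e-01,
         1.32795606e+03],
       [ 9.99608948e-01, -1.85140471e-02,  2.09566572e-02,
         4.34516054e+01],
       [-5.93201643e-03,  5.91979223e-01,  8.05931393e-01,
         1.22361328e+03],
       [ 0.00000000e+00,  0.00000000e+00,  0.00000000e+00,
         1.00000000e+00]])}
top {'K': array([[531.53009797,   0.        , 282.37929605],
       [  0.        , 531.53009797, 210.3059733 ],
       [  0.        ,   0.        ,   1.        ]]), 'dist': array([-0.02668766,  0.        ,  0.        ,  0.        ,  0.        ]), 'cam_to_world': array([[ 2.38333854e-03,  9.84405812e-01, -1.75896325e-01,
         1.74879906e+02],
       [-9.99993868e-01,  2.79748533e-03,  2.10656416e-03,
         2.21398983e-01],
       [ 2.56578139e-03,  1.75890226e-01,  9.84406443e-
[... 675 characters left out ...]
141039 , 0.64899488]), 'moment': array([-0.0332254 , -0.03093204,  0.01502525]), 'gripper_width': 88.18998188502653}
{'K': array([[304.93185102,   0.        , 277.93913539],
       [  0.        , 304.93185102, 206.58150215],
       [  0.        ,   0.        ,   1.        ]]), 'dist': array([-0.056495,  0.      ,  0.      ,  0.      ,  0.      ]), 'mount': array([[ 9.99999150e-01,  2.80597007e-04,  1.27301354e-03,
        -4.23834966e-01],
       [ 6.35715562e-04, -9.57534254e-01, -2.88318832e-01,
        -7.45718550e+01],
       [ 1.13805267e-03,  2.88319396e-01, -9.57533618e-01,
        -1.32051037e+02],
       [ 0.00000000e+00,  0.00000000e+00,  0.00000000e+00,
         1.00000000e+00]])}
```

View pics/scene0.png

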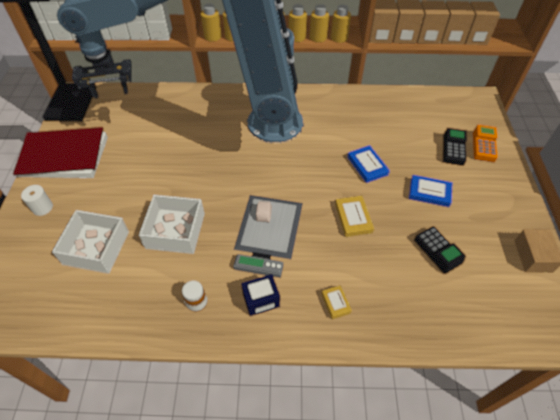

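View pics/top0.png

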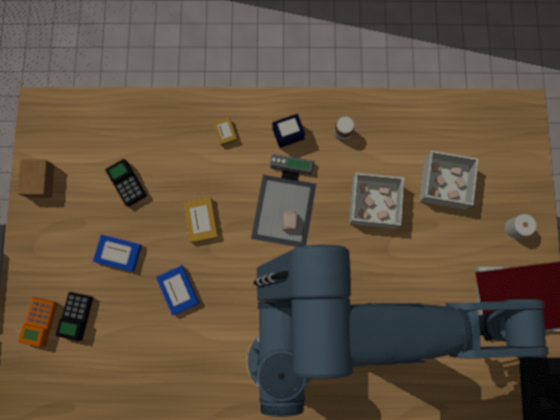

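The scene shows two tub candidates, at top px (377,201) and (450,181), with the robot base near (283,370). The first is nearer the base. The brass tin is at (201,219), and the blue look-alikes are at (118,253) and (178,290). The small brass tin at (227,131) is a bystander. The lump is at (290,219) on the scale. I'll confirm these in an enlarged crop and measure.

```bash
cat > h.py <<'E'
import numpy as np, cv2
from rig import bot
from scipy.spatial.transform import Rotation as R
def ray(name,uv,T=None):
    c=bot.camera_info(name)
    if T is None: T=c["cam_to_world"]
    n=cv2.undistortPoints(np.array(uv,float).reshape(-1,1,2),c["K"],c["dist"]).reshape(-1,2)
    d=np.c_[n[:,0],-n[:,1],-np.ones(len(n))]@T[:3,:3].T
    return T[:3,3],d
def wristT(st):
    T=np.eye(4);T[:3,:3]=R.from_rotvec(st["tool_rot"]).as_matrix();T[:3,3]=st["tcp_pos"]
    return T@bot.camera_info("wrist")["mount"]
def px(name,uv,z,T=None):
    o,d=ray(name,uv,T); s=(z-o[2])/d[:,2]; return o+s[:,None]*d
def proj(name,P,T=None):
    c=bot.camera_info(name)
    if T is None: T=c["cam_to_world"]
    p=(np.atleast_2d(P)-T[:3,3])@T[:3,:3]; p=p*[1,-1,-1]
    return cv2.projectPoints(p,np.zeros(3),np.zeros(3),c["K"],c["dist"])[0].reshape(-1,2)
def down(yaw): # tool x axis at yaw in world, z down
    return R.from_matrix(np.array([[np.cos(yaw),np.sin(yaw),0],[np.sin(yaw),-np.cos(yaw),0],[0,0,-1]]).T@np.eye(3) if 0 else np.c_[[np.cos(yaw),np.sin(yaw),0],[np.sin(yaw),-np.cos(yaw),0],[0,0,-1]]).as_rotvec()
def box(cx,cy,yaw,a,b,z):
    c,s=np.cos(yaw),np.sin(yaw)
    return np.array([[cx+c*x-s*y,cy+s*x+c*y,z] for x,y in [(a/2,b/2),(-a/2,b/2),(-a/2,-b/2),(a/2,-b/2)]])
E
python3 - <<'E'
from h import *
im=cv2.imread("pics/top0.png")
cv2.imwrite("pics/top_c.png",cv2.resize(im[140:270,170:430],None,fx=3,fy=3,interpolation=cv2.INTER_CUBIC))
im=cv2.imread("pics/scene0.png")
cv2.imwrite("pics/scene_c.png",cv2.resize(im[180:290,130:390],None,fx=3,fy=3,interpolation=cv2.INTER_CUBIC))
for n,uv,z in [("tub",(377,201),40),("tub2",(450,181),40),("tin",(201,219),30),("lump",(290,219),49),("scale",(284,211),5),("term",(127,183),51)]:
    print(n,px("top",uv,z).round())
E
```

```text
tub [[ 522. -323.   40.]]
tub2 [[ 592. -574.   40.]]
tin [[460. 270.  30.]]
lump [[458. -29.  49.]]
scale [[493.  -9.   5.]]
term [[579. 521.  51.]]
```

View pics/top_c.png

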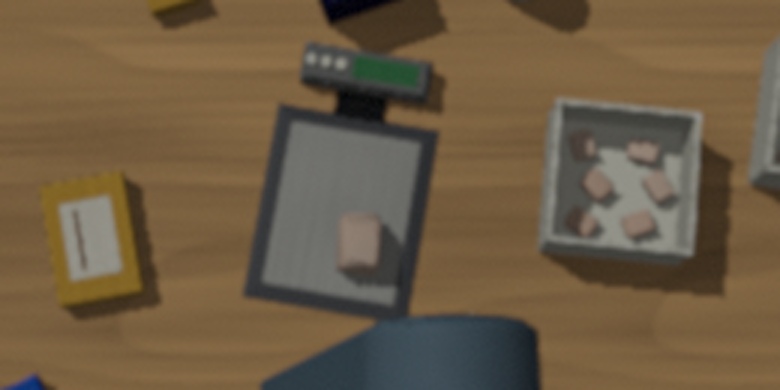

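View pics/scene_c.png

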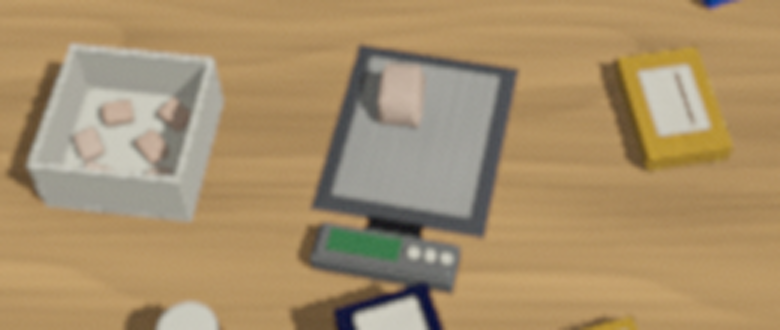

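The crop confirms the targets: the brass tin with its label, the lump on the plate, and the near tub holding the salt bits. Next I'll take a closer wrist view.

```bash
python3 - <<'E'
from h import *
for z in (380,330):
  for y in (np.pi/2,-np.pi/2):
    q=bot.ik([480,120,z],down(y)); print(z,y,None if q is None else np.round(q,2))
E
```

```text
380 1.5707963267948966 [ 0.   -0.08  1.63 -0.    1.6  -1.57]
380 -1.5707963267948966 [ 0.   -0.08  1.63 -0.    1.6   1.58]
330 1.5707963267948966 [ 0.   -0.06  1.7  -0.    1.5  -1.57]
330 -1.5707963267948966 [ 0.   -0.06  1.7  -0.    1.5   1.58]
```

```bash
python3 - <<'E'
from h import *
bot.goto([480,120,380],down(np.pi/2)); bot.pause(0.3)
st=bot.get_state(); im=bot.snapshot("wrist"); np.save("w1.npy",wristT(st))
cv2.imwrite("pics/w1.png",im[:,:,::-1]); cv2.imwrite("pics/w1b.png",cv2.resize(im[:,:,::-1],(800,600),interpolation=cv2.INTER_CUBIC))
print(st["tcp_pos"],st["clock"])
im=bot.snapshot("top");cv2.imwrite("pics/top1.png",im[:,:,::-1])
E
```

```text
[480.08759084 119.73180554 379.93943914] 3.1417
```

View pics/w1b.png

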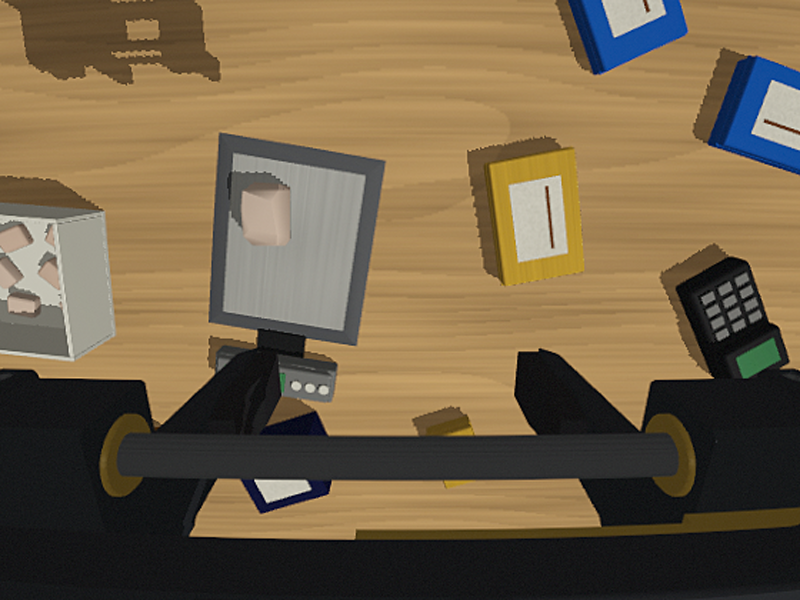

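```bash
cat >> h.py <<'E'
from scipy.optimize import minimize
def hullmask(name,P,T,shape,k=4):
    uv=proj(name,P,T); m=np.zeros((shape[0]*k,shape[1]*k),np.uint8)
    h=cv2.convexHull(((uv+0.5)*k-0.5).astype(np.float32)).round().astype(np.int32)
    cv2.fillConvexPoly(m,h,1); return m
def fit(name,mask,T,levels,x0,k=4):
    # levels: list of (a,b,z); mask uint8 0/1
    M=cv2.resize(mask,None,fx=k,fy=k,interpolation=cv2.INTER_LINEAR) if 0 else np.kron(mask,np.ones((k,k),np.uint8))
    def P(p): return np.vstack([box(p[0],p[1],p[2]/100,a,b,z) for a,b,z in levels])
    def cost(p):
        m=hullmask(name,P(p),T,mask.shape,k); return 1-(m&M).sum()/((m|M).sum())
    x0=np.array(x0,float);x0[2]*=100
    for s in (8,3):
        r=minimize(cost,x0,method="Nelder-Mead",options=dict(initial_simplex=np.vstack([x0]+[x0+s*e for e in np.eye(3)]),xatol=.05,fatol=1e-5)); x0=r.x
    return np.array([r.x[0],r.x[1],r.x[2]/100]),1-r.fun,P(r.x)
def biggest(m,seed):
    n,l=cv2.connectedComponents(m.astype(np.uint8)); return (l==l[seed[1],seed[0]]).astype(np.uint8)
E
python3 - <<'E'
from h import *
im=cv2.imread("pics/w1.png");T=np.load("w1.npy");s=1/1.42857
h=cv2.cvtColor(im,cv2.COLOR_BGR2HSV)
for n,p in [("tin",(495,260)),("label",(525,200)),("wood",(440,200)),("frame",(220,200)),("plate",(300,300)),("lump",(265,220)),("lumpside",(248,240)),("side",(490,200)),("tinshadow",(478,170))]:
    q=(int(p[0]*s),int(p[1]*s)); print(n,q,h[q[1],q[0]],im[q[1],q[0]])
for n,uv,z in [("scale",[(219,133),(385,161),(358,346),(209,322)],0),("plate",[(231,153),(367,176),(345,333),(222,308)],5),("tin",[(486,166),(575,149),(583,271),(505,285)],30)]:
    P=px("wrist",np.array(uv)*s,z,T); print(n,P[:,:2].round(1).tolist(),P.mean(0).round(1),np.linalg.norm(P-np.roll(P,1,0),axis=1).round(1))
cv2.imwrite("pics/w1_c.png",cv2.resize(im[85:250,140:300],None,fx=3.6,fy=3.6,interpolation=cv2.INTER_CUBIC))
E
```

```text
tin (346, 182) [ 17 126  99] [50 77 99]
label (367, 140) [ 25  23 198] [180 195 198]
wood (308, 140) [ 18 124 168] [ 86 134 168]
frame (154, 140) [110  11  72] [72 70 69]
plate (210, 210) [ 27  15 158] [149 157 158]
lump (185, 154) [ 15  49 191] [154 172 191]
lumpside (173, 168) [ 16  35 155] [134 145 155]
side (343, 140) [ 21 184  97] [27 75 97]
tinshadow (334, 119) [ 16 127 110] [ 55  85 110]
scale [[369.8, -78.8], [401.8, 107.2], [627.6, 70.8], [595.1, -117.2]] [498.6  -4.5   0. ] [228.6 188.7 228.8 190.8]
plate [[391.7, -65.3], [418.1, 86.9], [607.8, 55.5], [574.8, -96.1]] [498.1  -4.8   5. ] [185.6 154.5 192.3 155.1]
tin [[407.0, 215.8], [388.6, 310.5], [522.3, 334.4], [539.0, 245.0]] [464.2 276.4  30. ] [135.2  96.4 135.9  90.9]
```

View pics/w1_c.png

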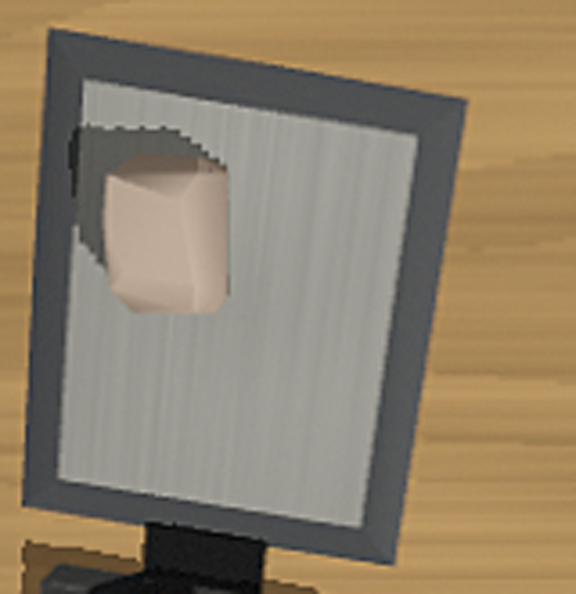

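```bash
python3 - <<'E'
from h import *
from scipy.optimize import least_squares
im=cv2.imread("pics/w1.png");T=np.load("w1.npy");s=1/1.42857
h=cv2.cvtColor(im,cv2.COLOR_BGR2HSV).astype(int)
# tin
m=(h[...,1]>160)&(h[...,0]>18)&(h[...,0]<32); m[:, :325]=0;m[:,415:]=0;m[:95]=0;m[205:]=0
m=cv2.morphologyEx(m.astype(np.uint8),cv2.MORPH_OPEN,np.ones((2,2)))
c=max(cv2.findContours(m,cv2.RETR_EXTERNAL,cv2.CHAIN_APPROX_NONE)[0],key=cv2.contourArea)
M=np.zeros_like(m);cv2.drawContours(M,[c],-1,1,-1)
tin,iou,P=fit("wrist",M,T,[(140,95,0),(140,95,30)],[464,276,0.17]); print("tin",tin,iou)
# scale
a=np.array([(219,133),(385,161),(358,346),(209,322)])*s; b=np.array([(231,153),(367,176),(345,333),(222,308)])*s
crop=lambda l:np.array(l)/3.6+[140,85]
a=crop([(50,29),(467,100),(395,565),(23,505)]);b=crop([(84,79),(417,135),(361,527),(59,478)])
def f(p):
    A=box(p[0],p[1],p[2],230,190,0);B=box(p[0],p[1],p[2],190,150,5)
    o=[1,2,0,3];o=[2,1,0,3]
    return np.r_[(proj("wrist",A[o],T)-a).ravel(),(proj("wrist",B[o],T)-b).ravel()]
r=least_squares(f,[498,-5,-0.167]);sc=r.x;print("scale",sc,np.abs(r.fun).max())
# lump
m=((h[...,0]<18)&(h[...,1]>28)&(h[...,1]<75)&(h[...,2]>90)).astype(np.uint8);m[:,:165]=0;m[:,206:]=0;m[:125]=0;m[175:]=0
c=max(cv2.findContours(m,cv2.RETR_EXTERNAL,cv2.CHAIN_APPROX_NONE)[0],key=cv2.contourArea)
L=np.zeros_like(m);cv2.drawContours(L,[c],-1,1,-1)
lp,iou,Pl=fit("wrist",L,T,[(70,50,5),(70,50,37),(52,44,49)],[450,-25,-0.05]); print("lump",lp,iou)
v=cv2.resize(im,None,fx=1.42857*1,fy=1.42857);v=cv2.resize(im,None,fx=3,fy=3,interpolation=cv2.INTER_CUBIC)
def dr(P,n):
    for i in range(0,len(P),4): cv2.polylines(v,[((proj("wrist",P[i:i+4],T)+.5)*3-.5).round().astype(int)],True,n,1)
dr(P,(0,0,255));dr(Pl,(0,255,0));dr(np.vstack([box(*sc,230,190,0),box(*sc,190,150,5)]),(255,0,255))
cv2.imwrite("pics/fit1.png",v[240:760,420:1220])
np.save("est.npy",[tin,sc,lp])
E
```

```text
tin [4.64617996e+02 2.78060482e+02 1.91674013e-01] 0.9692768411712511
scale [ 4.98295308e+02 -4.64236319e+00 -1.70576216e-01] 0.6294583734920991
lump [ 4.58735478e+02 -2.55455534e+01 -5.42602391e-03] 0.8164707579144732
```

View pics/fit1.png

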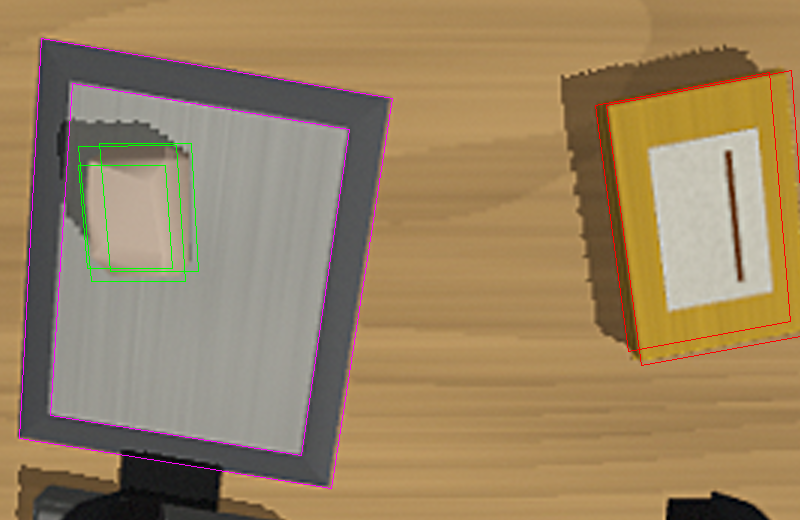

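```bash
python3 - <<'E'
from h import *
im=cv2.imread("pics/w1.png");T=np.load("w1.npy")
c=lambda l:np.array(l)/3.6+[140,85]
print(px("wrist",c([(229,170),(229,300)]),5,T).round(1), px("wrist",c([(105,180),(107,260)]),37,T).round(1), px("wrist",c([(215,313),(130,310)]),20,T).round(1),px("wrist",c([(180,153),(140,155)]),37,T).round(1))
bot.goto([440,-28,210],down(np.pi/2)); bot.pause(0.2)
st=bot.get_state(); im=bot.snapshot("wrist"); np.save("w2.npy",wristT(st))
cv2.imwrite("pics/w2.png",im[:,:,::-1]); cv2.imwrite("pics/w2b.png",cv2.resize(im[:,:,::-1],(800,600),interpolation=cv2.INTER_CUBIC))
E
```

```text
[[ 4.319e+02 -2.000e-01  5.000e+00]
 [ 4.912e+02 -4.200e+00  5.000e+00]] [[433.8 -46.1  37. ]
 [467.9 -48.5  37. ]] [[494.5  -7.3  20. ]
 [493.  -46.2  20. ]] [[423.  -13.   37. ]
 [423.6 -30.1  37. ]]
```

View pics/w2b.png

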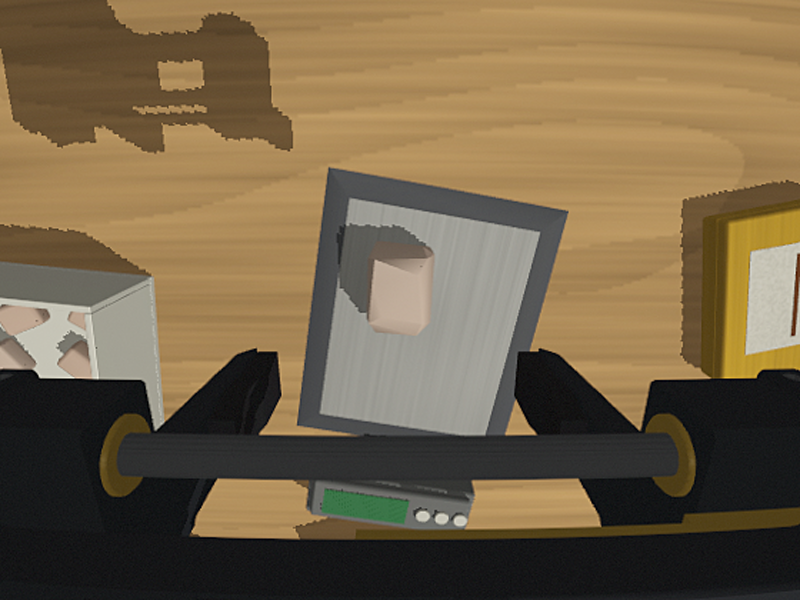

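The lump shows at (400,290), between the fingers, at about (458,-25). Next I'll measure the tub rim, then grasp.

```bash
python3 - <<'E'
from h import *
c=lambda l:np.array(l)/3+[170,140]
P=px("top",c([(558,98),(703,113),(692,258),(544,248)]),80);print(P.round(1).tolist(),P.mean(0),np.linalg.norm(P-np.roll(P,1,0),axis=1))
e=P[1]-P[0];print("edge yaw",np.arctan2(e[1],e[0])+np.pi/2, np.arctan2(*(P[0]-P[3])[[1,0]]))
P=px("scene",np.array([(71,45),(212,58),(183,187),(33,168)])/3+[130,180],80);print(P.round(1).tolist(),P.mean(0))
# move
yaw=np.pi/2-0.06
r=down(yaw)
bot.goto([458,-25,110],r); bot.line_to([458,-25,24],feed=80)
print(bot.get_state()["contact_force"])
bot.grip(40,30); s=bot.get_state(); print(s["gripper_width"],s["contact_force"],s["tcp_pos"])
bot.line_to([458,-25,180],feed=150); s=bot.get_state(); print(s["gripper_width"],s["contact_force"],s["clock"])
im=bot.snapshot("wrist");cv2.imwrite("pics/w3.png",im[:,:,::-1])
E
```

```text
[[609.4, -248.0, 80.0], [592.9, -408.5, 80.0], [430.6, -390.3, 80.0], [441.2, -229.0, 80.0]] [ 518.52445035 -318.96270625   80.        ] [169.34221617 161.39636629 163.40442923 161.66980688]
edge yaw -0.1024191816310176 -0.11248463827498258
[[438.7, -386.3, 80.0], [453.2, -228.5, 80.0], [618.7, -237.2, 80.0], [599.7, -395.2, 80.0]] [ 527.58810773 -311.79444403   80.        ]
[0.86196864 0.12649507 0.13437718]
49.74817835769631 [ 0.21772388 -0.45423283  1.4436216 ] [458.0574813  -25.06602656  24.07955264]
49.997990095419574 [ 0.26512904 -0.84801232 -3.264846  ] 7.975
```

View pics/w3.png

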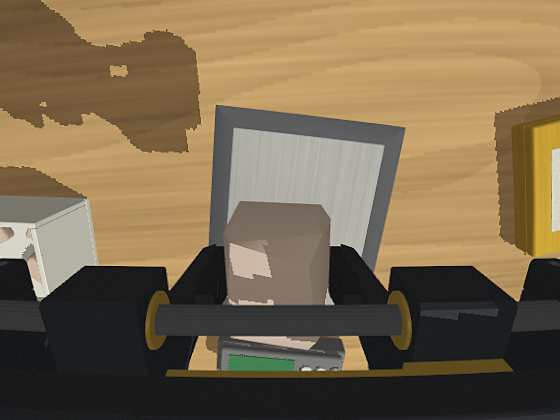

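The wrist picture shows the lump held between the jaws. Now I'll look at the tub from above it.

```bash
python3 - <<'E'
from h import *
r=down(np.pi/2-0.11)
bot.goto([530,-316,320],r); bot.pause(0.2)
st=bot.get_state(); im=bot.snapshot("wrist"); np.save("w4.npy",wristT(st)); print(st["tcp_pos"],st["gripper_width"])
cv2.imwrite("pics/w4.png",im[:,:,::-1]); cv2.imwrite("pics/w4b.png",cv2.resize(im[:,:,::-1],(800,600),interpolation=cv2.INTER_CUBIC))
E
```

```text
[ 530.16350468 -314.66209251  319.59647314] 49.88248019022182
```

View pics/w4b.png

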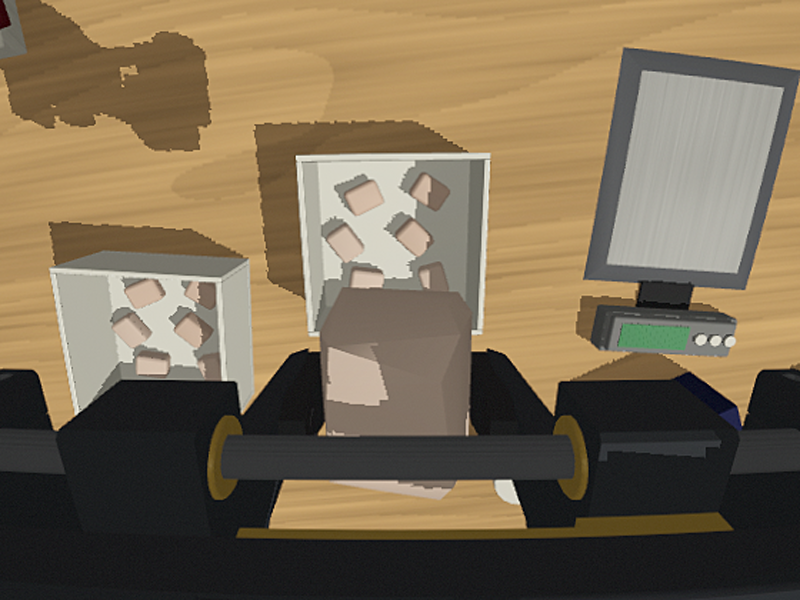

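```bash
python3 - <<'E'
from h import *
T=np.load("w4.npy")
P=px("wrist",np.array([(297,155),(490,153),(483,333),(309,331)])*.7,80,T);print(P.round(1).tolist(),P.mean(0),np.linalg.norm(P-np.roll(P,1,0),axis=1))
c=P.mean(0); e=P[1]-P[0]; yaw=np.arctan2(e[1],e[0]); print(yaw,yaw-np.pi/2)
r=down(yaw)
bot.line_to([c[0],c[1],190],r,feed=200)
bot.line_to([c[0],c[1],120],feed=150)
bot.line_to([c[0],c[1],55],feed=70)
s=bot.get_state(); print(s["contact_force"],s["tcp_pos"])
bot.grip(68,30); bot.pause(0.3)
bot.line_to([c[0],c[1],190],feed=150)
bot.line_to([c[0]-40,c[1],250],feed=300); bot.pause(.1)
im=bot.snapshot("wrist");cv2.imwrite("pics/w5.png",im[:,:,::-1]);print(bot.get_state()["clock"])
E
```

```text
[[439.3, -386.2, 80.0], [454.9, -229.0, 80.0], [612.1, -243.3, 80.0], [592.6, -401.7, 80.0]] [ 524.73045707 -315.02658386   80.        ] [154.16040467 157.97888264 157.79965329 159.57497411]
1.4714980442725532 -0.0992982825223434
[ 0.07851837 -0.67711886 -2.92092002] [ 525.10883178 -315.37009702   55.55630777]
14.3667
```

View pics/w5.png

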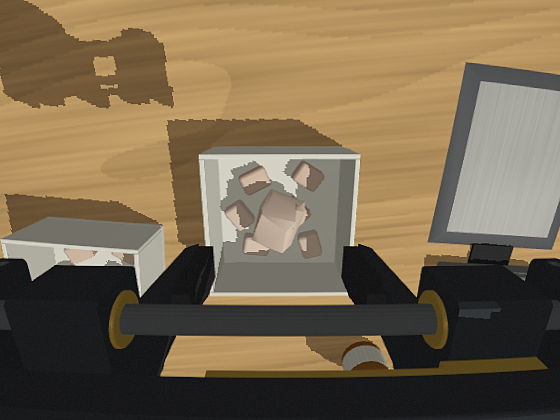

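The lump lies in the tub at px (280,222), among the salt bits. Next is the tin, starting with a precise measurement.

```bash
python3 - <<'E'
from h import *
bot.goto([464,262,270],down(0.1)); bot.pause(0.2)
st=bot.get_state(); im=bot.snapshot("wrist"); np.save("w6.npy",wristT(st)); print(st["tcp_pos"],st["gripper_width"],st["joints"].round(2),st["clock"])
cv2.imwrite("pics/w6.png",im[:,:,::-1]); cv2.imwrite("pics/w6b.png",cv2.resize(im[:,:,::-1],(800,600),interpolation=cv2.INTER_CUBIC))
E
```

```text
[464.28553305 261.51642073 269.91764066] 67.82446184396585 [ 0.29  0.07  1.69 -0.    1.38  0.19] 16.6583
```

View pics/w6b.png

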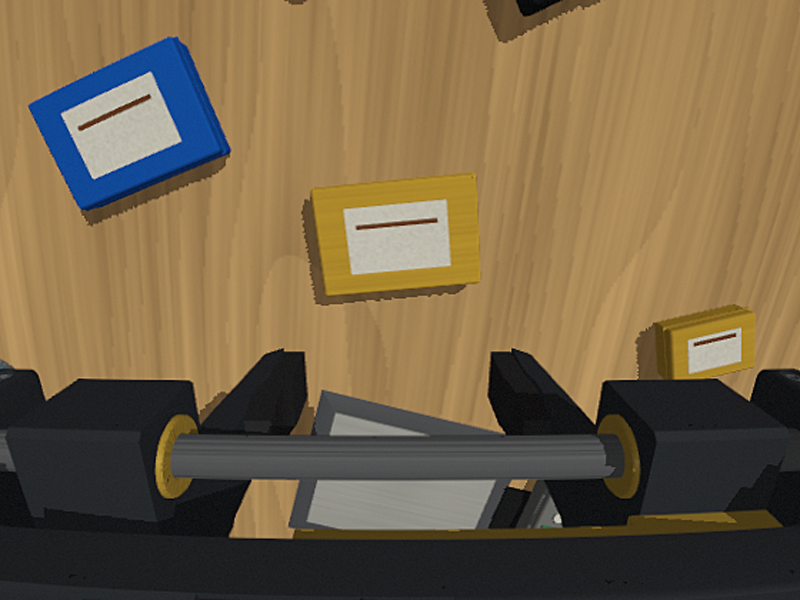

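```bash
python3 - <<'E'
from h import *
from scipy.optimize import least_squares
T=np.load("w6.npy")
a=np.array([(311,189),(475,174),(480,283),(327,295)])*.7
P=px("wrist",a,30,T);print(P.round(1).tolist(),P.mean(0),np.linalg.norm(P-np.roll(P,1,0),axis=1))
def f(p): return (proj("wrist",box(p[0],p[1],p[2],138,93,30)[[1,0,3,2]],T)-a).ravel()
r=least_squares(f,[464,277,.19]);print(r.x,np.abs(r.fun).max())
lab=np.array([(344,209),(446,199),(451,264),(352,275)])*.7
P=px("wrist",lab,30,T);print("label",P.mean(0)); e=P[1]-P[0]; print(np.arctan2(e[1],e[0]),np.linalg.norm(P-np.roll(P,1,0),axis=1))
im=cv2.imread("pics/w6.png");h=cv2.cvtColor(im,cv2.COLOR_BGR2HSV).astype(int)
m=(h[...,1]>160)&(h[...,0]>18)&(h[...,0]<32); m[:,:205]=0;m[:,345:]=0;m[:110]=0;m[215:]=0
m=cv2.morphologyEx(m.astype(np.uint8),cv2.MORPH_OPEN,np.ones((2,2)))
c=max(cv2.findContours(m,cv2.RETR_EXTERNAL,cv2.CHAIN_APPROX_NONE)[0],key=cv2.contourArea)
M=np.zeros_like(m);cv2.drawContours(M,[c],-1,1,-1)
print("sil",fit("wrist",M,T,[(140,95,0),(140,95,30)],r.x)[:2])
E
```

```text
[[387.3, 310.0, 30.0], [521.8, 335.5, 30.0], [539.9, 243.3, 30.0], [405.6, 218.9, 30.0]] [463.66428155 276.91696292  30.        ] [ 92.89525676 136.91648064  93.89669687 136.49618071]
[4.63615188e+02 2.76899527e+02 1.87947196e-01] 0.9032238198112452
label [463.74547582 276.53416424  30.        ]
0.19487754019256334 [57.63983    86.24091984 56.13593669 87.3542372 ]
sil (array([4.63941677e+02, 2.75937258e+02, 1.88602669e-01]), np.float64(0.9790126585843225))
```

```bash
cat >> h.py <<'E'
def behind(x,y,yaw,off): return np.array([x-np.sin(yaw)*off,y+np.cos(yaw)*off])
E
python3 - <<'E'
from h import *
t=[463.7,276.8,.189]; zt=23
b=behind(*t,90)
bot.grip(88,20)
bot.goto([*b,90],down(t[2])); bot.line_to([*b,zt],feed=120)
s=bot.get_state();print(s["tcp_pos"],s["gripper_width"],s["contact_force"],s["clock"])
for off in (70,62,58,56,54,50,46,42):
    bot.line_to([*behind(*t,off),zt],feed=60)
    s=bot.get_state();print(off,(s["contact_force"]).round(2))
bot.pause(.1)
st=bot.get_state(); im=bot.snapshot("wrist"); np.save("w7.npy",wristT(st)); print(st["tcp_pos"],st["clock"])
cv2.imwrite("pics/w7.png",cv2.resize(im[:,:,::-1],(800,600),interpolation=cv2.INTER_CUBIC))
E
```

```text
[447.60353817 365.36868709  23.86014595] 88.3500122983367 [ 0.93388295 -0.44892563  0.82860137] 18.7417
70 [ 0.88  0.73 -0.62]
62 [-0.03  0.9   0.86]
58 [ 1.04  0.86 -0.27]
56 [0.1  0.76 0.31]
54 [-0.7   1.42 -0.16]
50 [-0.15  0.4  -0.62]
46 [-0.39 -0.36 -0.16]
42 [-0.12 -0.05 -0.4 ]
[455.78377733 317.77424788  22.91559615] 21.1083
```

View pics/w7.png

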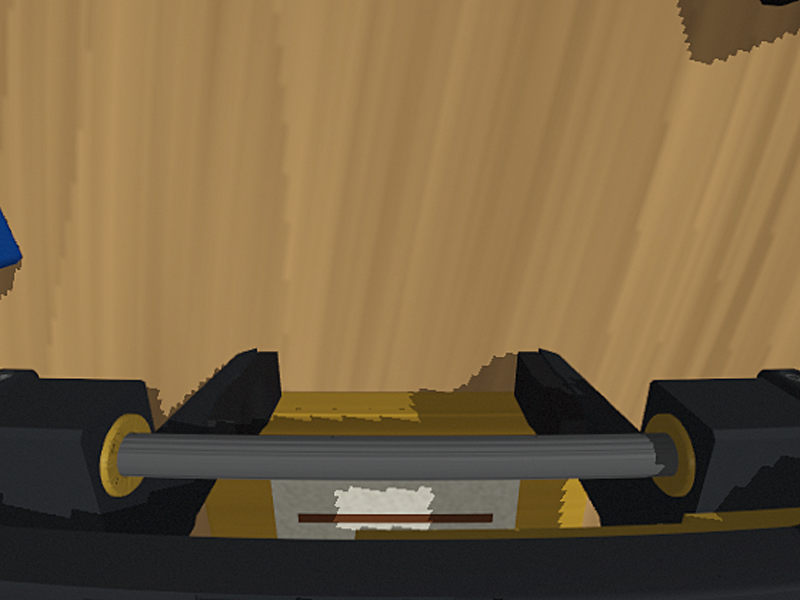

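```bash
python3 - <<'E'
from h import *
T=np.load("w7.npy");t=np.array([463.7,276.8])
n=np.array([-np.sin(.189),np.cos(.189)])
for uv,z in [((400,391),0),((350,391),0),((350,410),30),((350,415),30)]:
    P=px("wrist",np.array([uv])*.7,z,T)[0]; print(uv,z,P.round(1),"rel tcp along n",((P[:2]-[455.78,317.77])@n).round(1),"orig",((P[:2]-t)@n).round(1))
s=bot.get_state();print(s["tcp_pos"],s["contact_force"],s["gripper_width"])
E
```

```text
(400, 391) 0 [459.1 306.7   0. ] rel tcp along n -11.5 orig 30.3
(350, 391) 0 [439.4 303.    0. ] rel tcp along n -11.5 orig 30.2
(350, 410) 30 [441.  313.2  30. ] rel tcp along n -1.7 orig 40.0
(350, 415) 30 [441.2 311.3  30. ] rel tcp along n -3.6 orig 38.1
[455.77683108 317.83852997  22.92734088] [-1.28148736 -0.8628891  -0.09053234] 88.10336698746069
```

```bash
python3 - <<'E'
from h import *
c=58; zt=23
p0=np.array([466.7,260.8,.189]); p1=np.array([498.3,-4.6,-.1706])
# constant twist = rotation about fixed center
dth=p1[2]-p0[2]; Rm=lambda a:np.array([[np.cos(a),-np.sin(a)],[np.sin(a),np.cos(a)]])
C=np.linalg.solve(np.eye(2)-Rm(dth),p1[:2]-Rm(dth)@p0[:2]); print("center",C)
n=10
for k in range(1,8):
    f=k/n; a=f*dth; t=C+Rm(a)@(p0[:2]-C)
    bot.line_to([*behind(t[0],t[1],p0[2]+a,c),zt],down(p0[2]+a),feed=60)
    s=bot.get_state(); print(k,t.round(1),round(p0[2]+a,3),s["contact_force"].round(1),s["tcp_pos"].round(1))
print(s["clock"]); bot.pause(.05)
st=bot.get_state()
for nm in("wrist","top","scene"):
    im=bot.snapshot(nm); cv2.imwrite(f"pics/{nm}8.png",im[:,:,::-1])
np.save("w8.npy",wristT(st))
v=[cv2.resize(cv2.imread("pics/scene8.png")[170:290,200:390],None,fx=3,fy=3,interpolation=2),cv2.resize(cv2.imread("pics/top8.png")[140:260,170:360],None,fx=2,fy=2,interpolation=2)]
cv2.imwrite("pics/s8c.png",v[0]);cv2.imwrite("pics/t8c.png",v[1])
E
```

```text
center [-247.57192225   41.1735767 ]
1 [474.1 235. ] 0.153 [ 0.2  0.7 -0.1] [465.5 291.8  23. ]
2 [480.6 208.9] 0.117 [ 0.3  1.  -0.3] [474. 266.  23.]
3 [486.2 182.6] 0.081 [-0.2 -0.4  0.4] [481.7 239.9  23. ]
4 [490.8 156.1] 0.045 [-0.1  0.6 -0.1] [488.3 213.6  23. ]
5 [494.5 129.5] 0.009 [-0.  -0.5  0.7] [493.9 187.   22.9]
6 [497.2 102.8] -0.027 [-0.6  0.4 -0.7] [498.7 160.3  22.9]
7 [498.9  76. ] -0.063 [-0.1  0.2  0.4] [502.6 133.3  23. ]
25.3667
```

View pics/s8c.png

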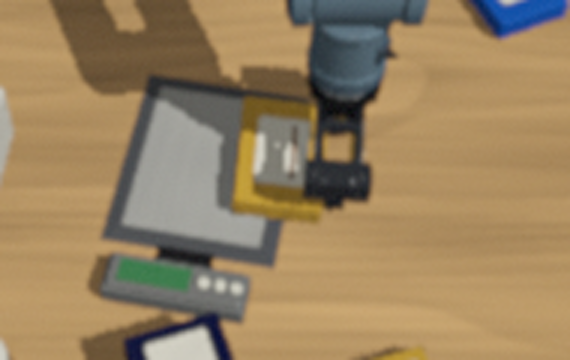

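View pics/wrist8.png

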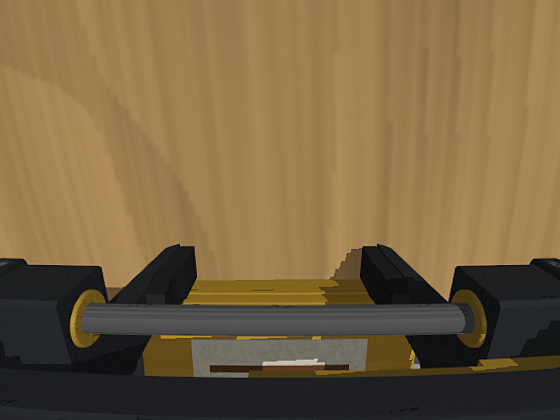

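```bash
python3 - <<'E'
from h import *
c=58; zt=23
p0=np.array([466.7,260.8,.189]); p1=np.array([498.3,-4.6,-.1706])
dth=p1[2]-p0[2]; Rm=lambda a:np.array([[np.cos(a),-np.sin(a)],[np.sin(a),np.cos(a)]])
C=np.linalg.solve(np.eye(2)-Rm(dth),p1[:2]-Rm(dth)@p0[:2])
for f in (.8,.9,.965):
    a=f*dth; t=C+Rm(a)@(p0[:2]-C)
    bot.line_to([*behind(t[0],t[1],p0[2]+a,c),zt],down(p0[2]+a),feed=60)
    s=bot.get_state(); print(t.round(1),round(p0[2]+a,3),s["contact_force"].round(1),s["tcp_pos"].round(1))
bot.pause(.1)
y=p0[2]+a
b=behind(t[0],t[1],y,85)
bot.line_to([*b,zt],feed=150); bot.line_to([*b,200],feed=250)
# view: tin placed up in image
v=behind(498,-4.6,-.17,-25); bot.goto([*v,260],down(-.17)); bot.pause(.2)
st=bot.get_state(); im=bot.snapshot("wrist"); np.save("w9.npy",wristT(st)); print(st["tcp_pos"],st["clock"])
cv2.imwrite("pics/w9.png",im[:,:,::-1]);cv2.imwrite("pics/w9b.png",cv2.resize(im[:,:,::-1],(800,600),interpolation=cv2.INTER_CUBIC))
E
```

```text
[499.7  49.1] -0.099 [ 0.2 -0.2 -0.4] [505.2 106.2  22.8]
[499.5  22.2] -0.135 [ 0.3  0.5 -0.9] [507.4  79.3  23.1]
[498.8   4.8] -0.158 [ 0.5 -0.   0.5] [508.   61.5  23. ]
[493.3074688  -27.7024247  258.54291396] 29.2917
```

View pics/w9b.png

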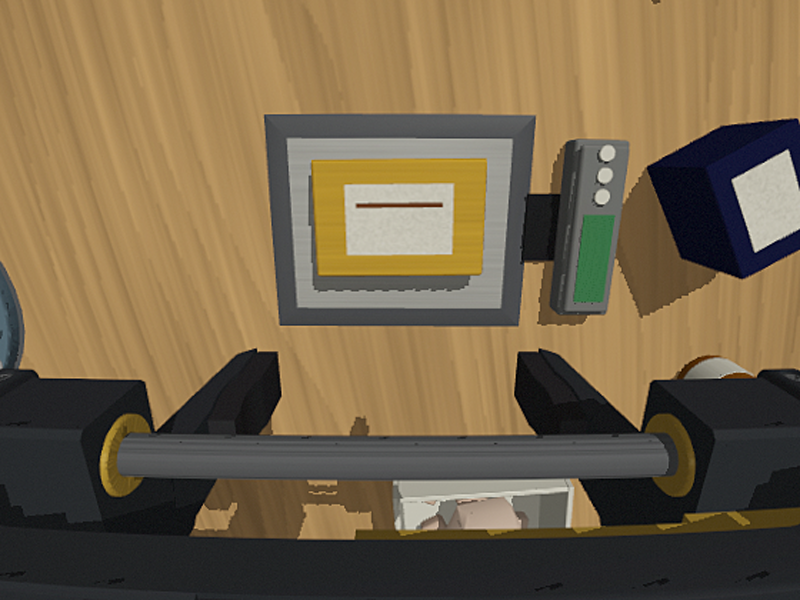

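```bash
cat > meas.py <<'E'
from h import *
from scipy.optimize import least_squares
import sys
# outer(230x190 z0), inner(190x150 z5), tin top(138x93 z35), label(z35); each tl,tr,br,bl in 4x crop
def measure(T,o,x0,y0,k,out,inn,tin,lab):
    g=lambda l:(np.array(l,float)+.5)/k-.5+[x0,y0]
    out,inn,tin,lab=map(g,(out,inn,tin,lab)); ordr=[1,0,3,2]
    def f(p): return np.r_[(proj("wrist",box(*p,230,190,0)[ordr],T)-out).ravel(),(proj("wrist",box(*p,190,150,5)[ordr],T)-inn).ravel()]
    r=least_squares(f,[498,-5,-.17]); sc=r.x; print("scale",sc.round(3),abs(r.fun).max().round(2))
    f=lambda p:(proj("wrist",box(p[0],p[1],p[2],p[3],p[4],35)[ordr],T)-tin).ravel()
    r=least_squares(f,[498,-5,-.17,138,93]); t=r.x; print("tin",t.round(3),abs(r.fun).max().round(2))
    f=lambda p:(proj("wrist",box(p[0],p[1],p[2],p[3],p[4],35)[ordr],T)-lab).ravel()
    l=least_squares(f,[498,-5,-.17,88,58]).x; print("label",l.round(3))
    c,s=np.cos(sc[2]),np.sin(sc[2])
    for n,q in(("tin",t),("label",l)):
        d=q[:2]-sc[:2]; print(n,"rel in scale frame",(c*d[0]+s*d[1]).round(2),(-s*d[0]+c*d[1]).round(2),"yaw",(q[2]-sc[2]).round(4))
E
python3 -c "
import cv2
im=cv2.imread('pics/w9.png');cv2.imwrite('pics/w9c.png',cv2.resize(im[75:232,180:380],None,fx=3.8,fy=3.8,interpolation=cv2.INTER_CUBIC))"
```

```text
(no output)
```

View pics/w9c.png

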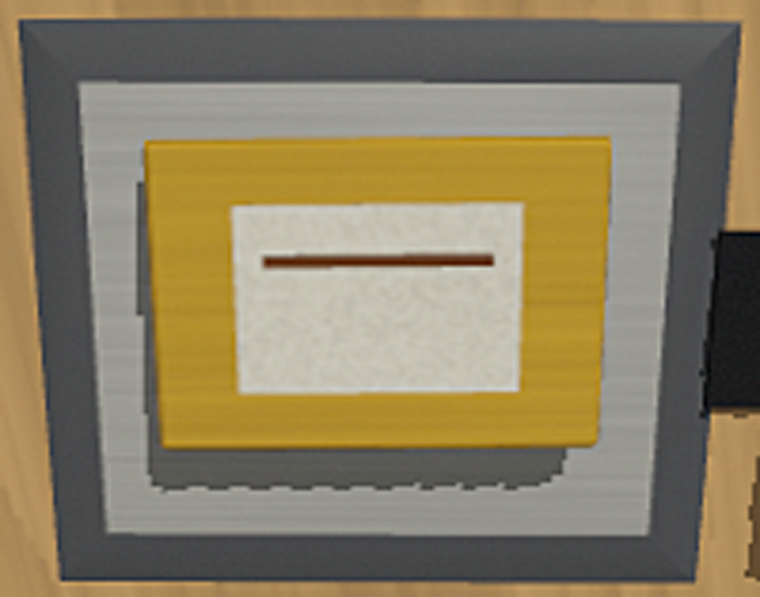

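```bash
python3 - <<'E'
from meas import *
measure(np.load("w9.npy"),0,180,75,3.8,[(20,19),(740,23),(696,580),(61,579)],[(78,82),(681,84),(650,535),(106,534)],[(145,142),(611,137),(597,445),(162,447)],[(231,206),(524,203),(520,391),(238,394)])
E
```

```text
scale [ 4.97997e+02 -5.63200e+00 -1.71000e-01] 0.74
tin [ 4.99644e+02  4.94000e+00 -1.61000e-01  1.37608e+02  9.31880e+01] 0.18
label [ 4.99368e+02  4.12300e+00 -1.58000e-01  8.77730e+01  5.71490e+01]
tin rel in scale frame -0.18 10.7 yaw 0.0101
label rel in scale frame -0.31 9.85 yaw 0.0128
```

```bash
python3 - <<'E'
from h import *
y=-.171; zt=23; p=(498.0,-5.4,y)
bot.goto([*behind(*p,95),120],down(y)); bot.line_to([*behind(*p,95),zt],feed=120)
bot.line_to([*behind(*p,72),zt],feed=80); bot.line_to([*behind(*p,57.2),zt],feed=30); bot.pause(.2)
print(bot.get_state()["tcp_pos"],behind(*p,57.2))
bot.line_to([*behind(*p,90),zt],feed=100); bot.line_to([*behind(*p,90),200],feed=250)
v=behind(498,-4.6,-.17,-25); bot.goto([*v,260],down(-.17)); bot.pause(.3)
st=bot.get_state(); im=bot.snapshot("wrist"); np.save("w10.npy",wristT(st)); print(st["tcp_pos"],st["clock"])
im=im[:,:,::-1];cv2.imwrite("pics/w10.png",im);cv2.imwrite('pics/w10c.png',cv2.resize(im[75:232,180:380],None,fx=3.8,fy=3.8,interpolation=cv2.INTER_CUBIC))
E
```

```text
[507.66093834  50.9604765   22.92461411] [507.73360097  50.96574325]
[493.56575327 -28.06900473 259.09039821] 34.5583
```

View pics/w10c.png

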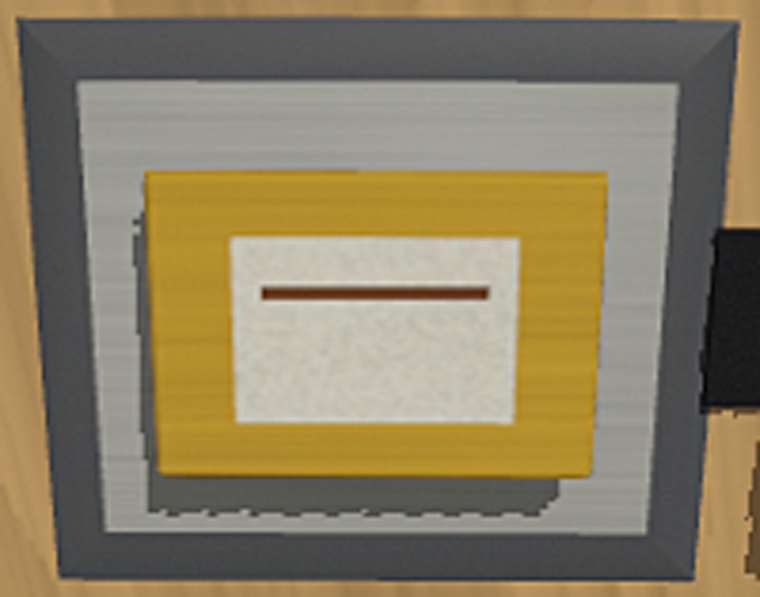

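```bash
python3 - <<'E'
from meas import *
measure(np.load("w10.npy"),0,180,75,3.8,[(18,18),(739,22),(694,579),(59,577)],[(76,81),(680,83),(648,534),(104,532)],[(145,171),(607,173),(590,476),(159,474)],[(229,237),(520,237),(515,422),(235,422)])
st=bot.get_state()
for nm in("top","scene"):
    im=bot.snapshot(nm)[:,:,::-1]; cv2.imwrite(f"pics/{nm}10.png",im)
E
```

```text
scale [ 4.98009e+02 -5.66300e+00 -1.72000e-01] 0.71
tin [ 4.97501e+02 -4.72000e+00 -1.73000e-01  1.37560e+02  9.35350e+01] 0.04
label [ 4.97193e+02 -5.60100e+00 -1.68000e-01  8.79200e+01  5.71090e+01]
tin rel in scale frame -0.66 0.84 yaw -0.0008
label rel in scale frame -0.81 -0.08 yaw 0.0046
```

View pics/scene10.png

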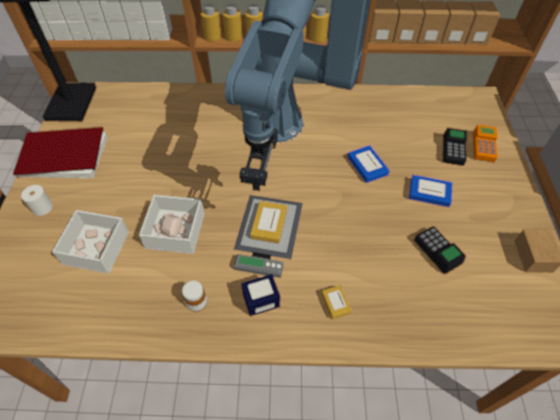

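The scene shows the lump in the near tub at (172,226), the tin on the plate at (268,221), and the bystanders where they started. The gripper is clear of everything, so I'm handing in.

```bash
python3 -c "
from rig import bot
bot.sign_off(); print(bot.get_state()['clock'])"
```

```text
the job is handed in; nothing more can be done
the job is handed in; nothing more can be done
```

The job is done and handed in at about 35 s on the robot's clock. First I put the lump of rock salt in the near tub. Then I pushed the brass tin along its long side with the open fingers, up onto the scale plate.

- **Tin:** my last wrist picture shows it flat on the plate, within about 1 mm of centre (−0.7 and +0.8 mm in the scale frame). It is square to within 0.005 rad, with its long side along the plate's.
- **Check that differed:** the tin's outline and its label gave y offsets about 0.9 mm apart. I put that down to calibration error.
- **Lump and bystanders:** the last scene picture shows the lump in the tub. By eye, the small tin, jar, carton, terminal and blue tins had not moved; I did not measure them.
- **Forces:** while pushing, the wrist force stayed around sensor noise, so I judged contact from the pictures rather than the force readings.

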